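# Load a pump valve body with its check balls and start the test

## Robot

A 6-joint arm with a two-finger parallel gripper is mounted at the origin on the work surface. World frame = base frame: x ahead of the robot, y to its left, z up, the work surface at z = 0. Lengths are in mm, angles in rad, forces in N, time in s.
With the tool pointing down it reaches from about 350 to 775 mm from the base axis. Payload 7.3 kg.
Tool frame: the origin (TCP) lies on the centre line of the jaws, within the pads' length; the fingertips stand 14 mm ahead of it and the grasp point (between the pads) lies 5 mm behind it; z points along the fingers, y is the line along which they close (so a half turn about z gives the same grasp; the last joint's range is limited). The gripper opens to 92 mm and grips with 3 to 60 N. Pads are 19 mm wide; open, the fingers measure 130 mm over their backs; the gripper's body (75 mm by 190 mm) begins 47 mm behind the grasp point.
Start: joints at [1.015, 0.342, 1.524, -0, 1.275, -0.146], TCP at [209.161, 481.555, 240.741] pointing down, gripper open.
Joint ranges: [-2.53, 2.53], [-0.77, 2.02], [0.04, 2.7], [-1, 4.14], [0.28, 2.66], [-3.11, 3.11]. Speed limits (rad/s): [2.57, 2.57, 3.14, 3.14, 3.14, 3.14].

## Interface

Orientations are given as [roll, pitch, yaw] about the fixed x, y, z axes, in that order (R = Rz(yaw) Ry(pitch) Rx(roll)).
In Python, from plant import get_obs, capture, bot, spot_in, trace, pinpoint gives the robot as it stands.
- The arm moves only by the tool play_rows, never from a script. Its argument "rows" is a list of rows, each a list of 2 entries, a list of its own where there are three numbers: the shift along the world's x, y, z in units of 3 cm (1.0 is 3 cm), then the turn, a rotation vector about the world's x, y, z in units of 8 degrees (1.0 is 8 degrees). A call has 1 to 12 rows; each row shifts and turns the commanded pose from where the row before left it; what a row does not reach is not made up. A row lasts 1/8 s, in which the tool goes at most 62.5 mm and 10.7 degrees, less where a joint would pass 70% of its speed; a pose out of reach is approached as far as the arm can. A call with a number of a shift or a turn outside -1 to 1 is refused whole. A call with a gripper value outside its range is refused whole. "hand" is the opening, from -1 (shut) to 1 (fully open), set as the call begins (left out, the last holds). The fingers move at their own pace and stop on an object; the grip force is fixed at half the most. Time passes only in rows, so rows that do not move let the fingers close. It gives the time, the measured TCP pose, the force, the opening and the grip force at its end, in the units of the state.
- get_obs(): the state, without advancing time (a new reading comes with each control period).
- capture(name): name is "scene" or "top" or "wrist"; returns a dict with "frame" (384x512x3 uint8, red, green, blue), "fov_y" (degrees; the focal length in pixels is half the picture's height over the tangent of half this angle, whatever the lens; pixels are square), "cx", "cy" (the principal point, pixels), "rvec" (rotation vector, rad) and "tvec" (3), from world to camera coordinates, as OpenCV has them; the wrist camera has in their place "hand_eye" (4x4, takes a point from camera to tool coordinates, whose origin is the TCP and whose axes are the flange's). Camera axes: x right, y down, z forward; pixel columns grow to the right and rows downward; lengths in mm; the calibration is good to about 2 mm. A picture is of the moment at which its call begins: read the wrist's pose just before it. There is no depth.
- bot.close_job(): hands the job in; it is judged then, once.
Trained networks look in the newest picture that a camera, given by its name, has taken for a name from the list of things; names that differ only in an ending like _2 or _b are one class to them, and where a whole thing is asked for, a point or a joint stands for the part that bears it (a point fixed in the world has none). Each returns a list of dicts, best first, with "p" (0 to 1); they miss things now and then, are a little off and sometimes report something else, mostly with a low value. They report only what shows in the picture. A call takes as long as a camera call.
- spot_in(query, camera): "at" ([row, column] in pixels, amid what is visible of it).
- trace(query, camera): "mask" (384x512 bool, what is visible of it) and "at" ([row, column] in pixels, amid what is visible of it).
- pinpoint(query, camera): "at" ([row, column] in pixels: a listed point, or the origin of a listed thing).
The state is a dict: "time": time; "joint_positions": joint angles; "dq": joint speeds; "tau": joint torques, N m; "tool_pos": TCP position; "tcp_rot": TCP orientation; "contact_force": force on the tool from outside, world axes, zero at the start; "moment": the same for the moment, N m; "grip_width": finger opening in mm; "finger_force": force on a finger pad.
Only numpy, scipy, OpenCV 4.12 (cv2) and the standard library are available. Lean on these libraries where they do the work, as an engineer would, in place of code of your own. Each camera call takes 0.05 s, during which the arm holds its last target. There are 200 camera calls.

## Task

Take the three steel balls out of the parts tray and put each into the bore of the aluminium valve body that fits its size, lowering it into the mouth of the bore before letting go rather than dropping it from a height. When all three are in, start the test on the grey control box: press the biggest key fully down and let it up again, then press the smallest key fully down and let it up. Press nothing before the balls are in, never two keys together and never the middle-sized key (stop), and leave the nut and the other things on the bench where they are.

Things in the scene. Friction and masses are not known exactly. Their poses are not given: they have to be found in the camera images.
- tray: fixed flat green parts tray 75 x 190 x 14 mm, origin at the centre of its underside, so its top face is 14 mm above the origin; four dimples (12 mm square) in a row along its y axis at y = 72, 24, -24, -72 mm, x = 0, hold the three balls and a nut in any order
- ball_large: bright steel ball, diameter 32 mm, about 134 g, origin at its centre; starts resting in one of the tray's dimples, its centre 15 mm above the tray's top face
- ball_medium: bright steel ball, diameter 26 mm, about 72 g, origin at its centre; starts resting in one of the tray's dimples, its centre 11.5 mm above the tray's top face
- ball_small: bright steel ball, diameter 20 mm, about 33 g, origin at its centre; starts resting in one of the tray's dimples, its centre 8 mm above the tray's top face
- valve_body: fixed aluminium pump valve body 70 x 150 x 40 mm on a dark fixture plate 90 x 190 x 10 mm with lower clamps at its two ends; origin at the centre of the underside on the bench, top face 50 mm above the bench; three bores in a row along its y axis, 48 mm apart
- bore_large (a point): centre of the mouth of the large bore (36 mm diameter, 20 mm deep, blind, flat dark bottom) on the valve body's top face, for the 32 mm ball, which at home has its centre 4 mm below this mouth; at y = +48 mm of the valve body; z up out of the bore
- bore_small (a point): centre of the mouth of the small bore (24 mm diameter, 20 mm deep, blind, flat dark bottom) on the valve body's top face, for the 20 mm ball, which at home has its centre 10 mm below this mouth; at the middle of the valve body; z up out of the bore
- bore_medium (a point): centre of the mouth of the medium bore (30 mm diameter, 20 mm deep, blind, flat dark bottom) on the valve body's top face, for the 26 mm ball, which at home has its centre 7 mm below this mouth; at y = -48 mm of the valve body; z up out of the bore
- control_box: fixed grey box 85 x 190 x 45 mm, origin at the centre of its underside; three white round keys on top in a row along its y axis, 55 mm apart
- key_clamp_top (a point): centre of the top of the 42 mm diameter round key, the biggest, at y = +55 mm of the box: clamp, to be pressed first; the key stands 10 mm above its black collar (collar top 57 mm, key top 67 mm above the bench)
- key_clamp (a joint): travel of that key in m: 0 up, 0.006 fully down; a spring returns it; fully down takes about 5 N
- key_start_top (a point): centre of the top of the 20 mm diameter round key, the smallest, at y = -55 mm of the box: start, to be pressed second; the key stands 10 mm above its black collar (collar top 57 mm, key top 67 mm above the bench)
- key_start (a joint): travel of that key in m: 0 up, 0.006 fully down; a spring returns it; fully down takes about 5 N
- key_stop_top (a point): centre of the top of the 30 mm diameter round key, the middle one: stop, not to be pressed; the key stands 10 mm above its black collar (collar top 57 mm, key top 67 mm above the bench)
- key_stop (a joint): travel of that key in m: 0 up, 0.006 fully down; a spring returns it; fully down takes about 5 N
- nut: steel hex nut 30 mm across flats, 14 mm high, lying on one of the tray's dimples; origin at the centre of its underside; bystander
- socket: steel wrench socket standing upright on the bench, 24 mm diameter, 32 mm high; origin at the centre of its underside; bystander
- bolt: hex bolt standing on its head on the bench, 22 mm across flats, 42 mm high; origin at the centre of its underside; bystander
- wrench: steel wrench 180 mm long lying along its x axis, 8 mm high, origin under its middle; bystander
- seal: flat black rubber sealing ring, 68 mm across, 6 mm high, origin at the centre of its underside; bystander
- screwdriver: screwdriver with a yellow handle, 200 mm long, lying along its x axis, 26 mm high, origin under its middle; bystander

How it is judged:
By the outcome, as a careful person would: the job done as asked, in the order asked, and still so for the second after the job is handed in, with the robot touching nothing.
It also fails if it takes over 72 s, if anything falls off the work surface, if the arm or the gripper's body presses on something with over 40 N, if the wrist force passes 120 N, or if a joint passes its speed limit or range.

## Working session

There is one attempt and no reset: what is moved stays moved. The work goes in short steps, Python scripts to look and compute and a tool call to move; the robot and the scene stay as the last step left them, time stands still between calls to the robot, and variables do not carry over. Pictures are saved under pics/ and viewed, at most 10 in all, crops included, and the job is handed in when it is done.

Besides the shell and the picture viewer there is one more tool, called after ">>>" in YAML: its name, and indented under it one key for each argument. play_rows: Moves the arm, as the interface text tells. Shifts and turns lie within -1 to 1; 1 stands for 3 cm of shift or 8 degrees of turn. Its arguments: {"type":"object","properties":{"rows":{"type":"array"},"hand":{"type":"number"}},"required":["rows"]}

```bash
mkdir -p pics; ls; cat > h.py <<'E'
import numpy as np, cv2
from plant import get_obs, capture, bot, spot_in, trace, pinpoint
def K(c):
    f=192/np.tan(np.radians(c['fov_y']/2)); return np.array([[f,0,c['cx']],[0,f,c['cy']],[0,0,1.]])
def ray(c,at):
    R=cv2.Rodrigues(np.array(c['rvec'],float))[0]; t=np.array(c['tvec'],float).ravel()
    d=R.T@np.linalg.solve(K(c),[at[1],at[0],1.]); return -R.T@t,d
def onz(c,at,z):
    o,d=ray(c,at); return o+d*(z-o[2])/d[2]
def save(c,n): cv2.imwrite('pics/'+n,c['frame'][:,:,::-1])
E
python3 - <<'E'
from h import *
print(get_obs())
Z=dict(ball_large=29,ball_medium=25.5,ball_small=22,nut=14,bore_large=50,bore_small=50,bore_medium=50,key_clamp_top=67,key_stop_top=67,key_start_top=67,tray=0,valve_body=0,control_box=0,socket=0,bolt=0)
for cam in ['top','scene']:
    c=capture(cam); save(c,cam+'1.png'); print(cam,c['fov_y'],c['cx'],c['cy'],c['tvec'])
    for n,z in Z.items():
        r=pinpoint(n,cam)
        print(n,[(round(x['p'],2),np.round(x['at'],1).tolist(),onz(c,x['at'],z).round(1)[:2].tolist()) for x in r[:2]])
E
```

```text
pics
{'time': 0.0, 'joint_positions': array([ 1.01497175e+00,  3.42693871e-01,  1.52501820e+00, -2.56255238e-05,
        1.27543594e+00, -1.45990601e-01]), 'dq': array([-1.39539501e-03, -4.10872479e-04,  1.56463073e-03, -4.66200255e-04,
        4.20064855e-05, -9.90556158e-04]), 'tau': array([-8.71980683e-04, -4.31236231e+01, -2.44224018e+01,  7.18108658e-02,
        5.59470069e-02, -1.84706341e-04]), 'tool_pos': array([208.9588714 , 481.18800403, 240.05952888]), 'tcp_rot': array([-3.14005028e+00, -2.02017522e-04,  2.73176600e+00]), 'contact_force': array([-0.17305455, -0.30107802,  0.53744596]), 'moment': array([-0.02191896, -0.01071649, -0.04375448]), 'finger_force': 0.0, 'grip_width': 91.83021003181858}
top 57.39599892039912 257.18038125108006 187.44432847149994 [ -21.44151635  603.27047436 1068.5218454 ]
ball_large [(0.69, [198.0, 208.7], [568.1, 136.2]), (0.52, [212.0, 224.6], [526.5, 87.1])]
ball_medium [(0.59, [215.6, 271.0], [517.7, -54.3])]
ball_small [(0.55, [211.4, 240.5], [528.9, 39.1])]
nut [(0.42, [210.5, 257.8], [532.4, -14.1]), (0.38, [224.6, 341.9], [493.0, -276.0])]
[... 1140 characters left out ...]
315.2], [614.3, 132.9])]
bore_small [(0.89, [178.3, 129.2], [474.1, -287.9]), (0.3, [177.8, 360.8], [595.7, 252.0])]
bore_medium [(0.67, [182.5, 108.0], [476.1, -337.7])]
key_clamp_top [(0.59, [159.2, 388.4], [568.0, 329.6])]
key_stop_top [(0.44, [159.7, 369.8], [559.5, 285.3])]
key_start_top [(0.63, [160.9, 345.1], [549.9, 225.8]), (0.47, [189.2, 194.7], [555.9, -139.7])]
tray [(0.79, [187.8, 260.7], [533.4, 20.9]), (0.3, [238.6, 353.5], [726.0, 195.3])]
valve_body [(0.74, [240.4, 352.5], [730.1, 191.4]), (0.73, [196.8, 133.5], [491.6, -289.6])]
control_box [(0.62, [176.1, 360.9], [552.9, 277.2])]
socket [(0.55, [191.0, 193.9], [506.5, -142.6])]
bolt [(0.63, [190.7, 313.5], [571.4, 146.4])]
```

```bash
python3 - <<'E'
import cv2
t=cv2.imread('pics/top1.png')[150:270,110:400]
cv2.imwrite('pics/topc.png',cv2.resize(t,None,fx=2.7,fy=2.7,interpolation=cv2.INTER_CUBIC))
E
```

```text
(no output)
```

View pics/topc.png

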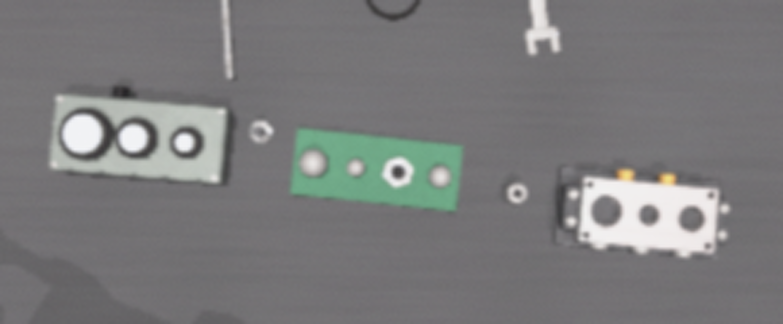

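The crop shows the keys in the box on the left, biggest to smallest going right. The tray (px 290–460) holds the large ball, small ball, nut and medium ball from left to right. The valve body is on the right, with its large bore at 606, small at 649 and medium at 692. The tray rows are turned about −6° from world y, so I'll move above the tray and turn the jaws across the row.

>>> play_rows:
  rows:
    - [[0.67, -0.98, 0], [0, 0, -0.6]]
    - [[0.67, -0.98, 0], [0, 0, -0.6]]
    - [[0.67, -0.98, 0], [0, 0, -0.6]]
    - [[0.67, -0.98, 0], [0, 0, -0.6]]
    - [[0.67, -0.98, 0], [0, 0, -0.6]]
    - [[0.67, -0.98, 0], [0, 0, -0.6]]
    - [[0.67, -0.98, 0], [0, 0, -0.6]]
    - [[0.67, -0.98, 0], [0, 0, -0.6]]
    - [[0.67, -0.98, 0], [0, 0, -0.6]]
    - [[0.67, -0.98, 0], [0, 0, -0.6]]
    - [[0.67, -0.98, 0], [0, 0, -0.6]]
    - [[0.67, -0.98, 0], [0, 0, -0.6]]
  hand: 0.5

```text
time: 3.1
tool_pos: [451.0, 127.7, 240.9]
tcp_rot: [3.141, -0.0, 1.724]
contact_force: [0.5, 0.0, -0.5]
grip_width: 68.8
finger_force: 0.0
```

>>> play_rows:
  rows:
    - [[0.67, -0.98, 0], [0, 0, -0.6]]
    - [[0.67, -0.98, 0], [0, 0, -0.6]]
    - [[0.67, -0.98, 0], [0, 0, -0.6]]
    - [[0.6, -0.9, 0], [0, 0, -0.6]]
    - [[0, 0, 0], [0, 0, 0]]
    - [[0, 0, 0], [0, 0, 0]]

```text
time: 3.85
tool_pos: [528.3, 13.9, 240.6]
tcp_rot: [-3.141, -0.0, 1.392]
contact_force: [-0.6, 0.0, 0.2]
grip_width: 69.0
finger_force: 0.0
```

```bash
cat >> h.py <<'E'
from scipy.spatial.transform import Rotation as Ro
def wrist():
    o=get_obs(); c=capture('wrist')
    T=np.eye(4); T[:3,:3]=Ro.from_euler('xyz',o['tcp_rot']).as_matrix(); T[:3,3]=o['tool_pos']
    W=np.linalg.inv(T@np.array(c['hand_eye'])); c['rvec']=cv2.Rodrigues(W[:3,:3])[0]; c['tvec']=W[:3,3]; c['o']=o
    return c
def st():
    o=get_obs(); print('t',round(o['time'],2),'pos',o['tool_pos'].round(1),'rot',o['tcp_rot'].round(3),'F',o['contact_force'].round(1),'w',round(float(o['grip_width']),1))
E
python3 - <<'E'
from h import *
st(); c=wrist(); save(c,'w1.png'); print(c['fov_y'],np.round(c['hand_eye'],3))
for n,z in dict(ball_large=29,ball_medium=25.5,ball_small=22,nut=14,tray=14).items():
    for f in (trace,pinpoint):
        print(n,f.__name__,[(round(x['p'],2),np.round(x['at'],1).tolist(),onz(c,x['at'],z).round(1)[:2].tolist()) for x in f(n,'wrist')[:2]])
E
```

```text
t 3.85 pos [528.3  13.9 240.6] rot [-3.141 -0.     1.392] F [-0.6  0.   0.2] w 69.0
68.93879604368759 [[ 1.00000e-03 -9.54000e-01 -3.00000e-01  8.14830e+01]
 [ 1.00000e+00  1.00000e-03  0.00000e+00 -1.31500e+00]
 [-0.00000e+00 -3.00000e-01  9.54000e-01 -1.44309e+02]
 [ 0.00000e+00  0.00000e+00  0.00000e+00  1.00000e+00]]
ball_large call [(0.84, [108.2, 248.6], [529.9, 85.6])]
ball_large call [(0.84, [108.7, 248.8], [530.0, 85.0]), (0.54, [215.0, 260.7], [520.0, -56.5])]
ball_medium call [(0.66, [219.1, 261.3], [519.6, -64.2]), (0.21, [300.6, 255.8], [487.7, -197.5])]
ball_medium call [(0.7, [218.0, 262.1], [521.0, -62.7])]
ball_small call [(0.32, [301.7, 257.9], [490.0, -202.9]), (0.26, [128.3, 399.2], [714.1, 27.2])]
ball_small call [(0.5, [147.1, 254.6], [528.3, 36.2])]
nut call [(0.63, [184.2, 255.4], [519.9, -16.0]), (0.43, [301.7, 255.8], [485.6, -208.9])]
nut call [(0.58, [182.5, 257.0], [522.5, -14.0]), (0.48, [164.5, 255.8], [525.4, 11.3])]
tray call [(0.57, [157.7, 255.7], [526.9, 20.6]), (0.31, [146.9, 251.2], [523.6, 36.0])]
tray call [(0.7, [164.3, 251.7], [520.0, 12.6]), (0.23, [51.9, 268.4], [565.1, 145.3])]
```

View pics/w1.png

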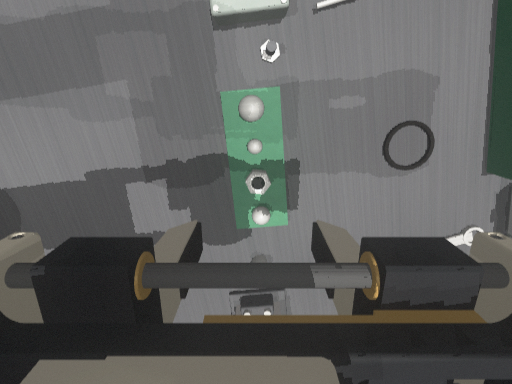

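The wrist view shows the green tray with the large ball at (row 108, col 249), the small ball at (147, 255), the nut at (183, 257) and the medium ball at (216, 262). Next I'll refine with tray-edge and ball-circle fits.

```bash
cat > seg.py <<'E'
from h import *
def green(c,z=14,box=None):
    f=c['frame'].astype(int); m=((f[:,:,1]-f[:,:,0]>25)&(f[:,:,1]-f[:,:,2]>5)).astype(np.uint8)
    m[:, 480:]=0
    cs=cv2.findContours(m,cv2.RETR_EXTERNAL,cv2.CHAIN_APPROX_NONE)[0]; k=max(cs,key=cv2.contourArea)[:,0,:]
    P=np.array([onz(c,(p[1],p[0]),z)[:2] for p in k],np.float32)
    (ctr,sz,a)=cv2.minAreaRect(P); print('tray',np.round(ctr,1),np.round(sz,1),round(a,2))
E
python3 - <<'E'
from seg import *
for c in (capture('top'),wrist()): green(c)
w=wrist()
for cam,c in (('top',capture('top')),('wrist',w)):
    for n,z in dict(ball_large=29,ball_medium=25.5,ball_small=22,bore_large=50,bore_small=50,bore_medium=50,key_clamp_top=67,key_start_top=67).items():
        r=pinpoint(n,cam); print(cam,n,[(round(x['p'],2),onz(c,x['at'],z).round(1)[:2].tolist()) for x in r[:1]])
E
```

```text
tray [938.3 122.3] [177.9 370.1] 0.01
tray [526.2  13.6] [190.7  75.3] 84.82
top ball_large [(0.74, [737.8, -161.3])]
top ball_medium []
top ball_small []
top bore_large [(0.61, [481.9, -242.8])]
top bore_small [(0.8, [474.8, -289.1])]
top bore_medium [(0.62, [479.6, -334.9])]
top key_clamp_top [(0.72, [560.4, 329.7])]
top key_start_top [(0.49, [485.0, -239.4])]
wrist ball_large [(0.63, [530.3, 87.6])]
wrist ball_medium [(0.81, [516.9, -57.5])]
wrist ball_small [(0.45, [530.1, 37.3])]
wrist bore_large []
wrist bore_small []
wrist bore_medium []
wrist key_clamp_top []
wrist key_start_top []
```

>>> play_rows:
  rows:
    - [[0.05, 0.8, -0.9], [0, 0, 0.3]]
    - [[0.05, 0.8, -0.9], [0, 0, 0.33]]
    - [[0.05, 0.78, -0.9], [0, 0, 0]]
    - [[0, 0, -1], [0, 0, 0]]
    - [[0, 0, -1], [0, 0, 0]]
    - [[0, 0, -0.9], [0, 0, 0]]
    - [[0, 0, 0], [0, 0, 0]]
    - [[0, 0, 0], [0, 0, 0]]
  hand: 0.5

```text
time: 6.4
tool_pos: [533.9, 85.0, 73.7]
tcp_rot: [3.14, -0.0, 1.479]
contact_force: [0.3, 0.6, -0.3]
grip_width: 68.9
finger_force: 0.0
```

```bash
python3 - <<'E'
from seg import *
st(); c=wrist(); save(c,'w2.png')
for n,z in dict(ball_large=29,ball_small=22).items():
    for f in (trace,pinpoint,spot_in):
        print(n,[(round(x['p'],2),np.round(x['at'],1).tolist(),onz(c,x['at'],z).round(1)[:2].tolist()) for x in f(n,'wrist')[:2]])
E
```

```text
t 6.4 pos [533.9  85.   73.7] rot [ 3.14  -0.     1.479] F [ 0.3  0.6 -0.3] w 68.9
ball_large []
ball_large [(0.86, [214.6, 253.2], [530.3, 86.4])]
ball_large [(0.64, [218.3, 255.5], [531.7, 83.3])]
ball_small [(0.68, [260.1, 254.9], [527.6, 44.1])]
ball_small [(0.55, [267.4, 251.6], [524.3, 37.6])]
ball_small [(0.6, [262.0, 256.9], [529.1, 42.2]), (0.48, [32.9, 269.2], [551.6, 205.0])]
```

View pics/w2.png

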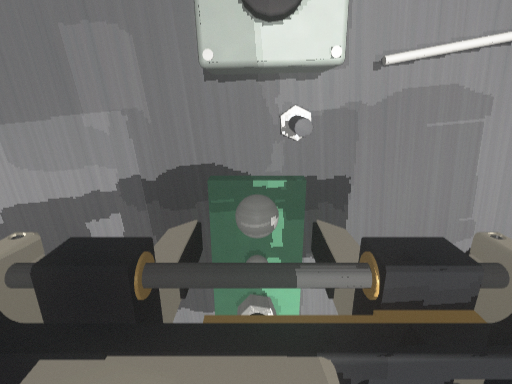

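Large ball at about (216, 257), centred between the jaws and matching the tray fit. Descending and gripping.

>>> play_rows:
  rows:
    - [[0, 0, -0.7], [0, 0, 0]]
    - [[0, 0, -0.62], [0, 0, 0]]
    - [[0, 0, 0], [0, 0, 0]]

```text
time: 7.12
tool_pos: [532.3, 84.9, 32.2]
tcp_rot: [-3.139, 0.0, 1.479]
contact_force: [-0.2, 0.7, 1.0]
grip_width: 68.9
finger_force: 0.0
```

>>> play_rows:
  rows:
    - [[0, 0, 0], [0, 0, 0]]
    - [[0, 0, 0], [0, 0, 0]]
    - [[0, 0, 0], [0, 0, 0]]
    - [[0, 0, 0], [0, 0, 0]]
    - [[0, 0, 0], [0, 0, 0]]
    - [[0, 0, 0], [0, 0, 0]]
  hand: -1

```text
time: 7.88
tool_pos: [533.6, 84.9, 33.5]
tcp_rot: [3.14, -0.0, 1.479]
contact_force: [1.0, -0.5, 1.6]
grip_width: 30.3
finger_force: 30.0
```

>>> play_rows:
  rows:
    - [[0, 0, 0.6], [0, 0, 0]]
    - [[0, 0, 1], [0, 0, 0]]
    - [[0, 0, 1], [0, 0, 0]]
    - [[-0.1, -0.5, 1], [0, 0, 0]]
    - [[-0.15, -1, 0.6], [0, 0, 0]]
    - [[-0.15, -1, 0.6], [0, 0, 0]]
    - [[-0.15, -1, 0.4], [0, 0, 0]]
    - [[-0.15, -1, 0], [0, 0, 0]]
    - [[-0.15, -1, 0], [0, 0, 0]]
    - [[-0.15, -1, 0], [0, 0, 0]]
    - [[-0.15, -1, 0], [0, 0, 0]]
    - [[-0.15, -1, 0], [0, 0, 0]]

```text
time: 9.38
tool_pos: [493.5, -170.8, 188.6]
tcp_rot: [-3.14, -0.001, 1.479]
contact_force: [0.1, -0.1, -1.1]
grip_width: 30.6
finger_force: 30.0
```

>>> play_rows:
  rows:
    - [[-0.15, -1, 0], [0, 0, 0]]
    - [[-0.15, -1, 0], [0, 0, 0]]
    - [[-0.1, -1, 0], [0, 0, 0]]
    - [[-0.1, -0.8, 0], [0, 0, 0]]
    - [[0, 0, 0], [0, 0, 0]]
    - [[0, 0, 0], [0, 0, 0]]

```text
time: 10.12
tool_pos: [478.9, -283.2, 188.7]
tcp_rot: [-3.141, -0.001, 1.479]
contact_force: [-0.9, 0.8, -1.3]
grip_width: 30.4
finger_force: 30.0
```

```bash
python3 - <<'E'
from seg import *
st(); c=wrist(); save(c,'w3.png')
for n in ('bore_large','bore_small','bore_medium'):
    print(n,[(round(x['p'],2),np.round(x['at'],1).tolist(),onz(c,x['at'],50).round(1)[:2].tolist()) for x in pinpoint(n,'wrist')[:2]])
print([(round(x['p'],2),x['at']) for x in spot_in('ball_large','wrist')[:2]])
E
```

```text
t 10.12 pos [ 478.9 -283.2  188.7] rot [-3.141e+00 -1.000e-03  1.479e+00] F [-0.9  0.8 -1.3] w 30.4
bore_large [(0.72, [138.7, 258.8], [483.7, -239.7])]
bore_small [(0.86, [187.4, 260.1], [480.5, -291.0])]
bore_medium [(0.95, [227.8, 260.0], [476.3, -337.9])]
[(0.66, [241.7, 255.1])]
```

View pics/w3.png

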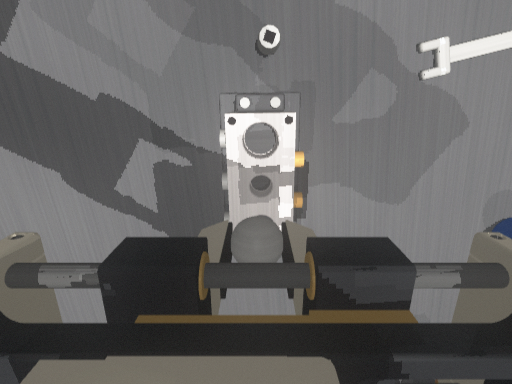

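The large bore shows at about (140, 260) and the small bore at (183, 261). The held ball is at (240, 257) and hides the medium bore. Now I'll fit the rims and the held ball.

```bash
python3 - <<'E'
from seg import *
c=wrist(); g=cv2.cvtColor(c['frame'],cv2.COLOR_RGB2GRAY)
print(g[140,215:305:3]); print(g[183,215:305:3])
white=(g>150).astype(np.uint8)
for s,r in (((140,260),24),((183,261),15)):
    # rays from seed outward until bright
    pts=[]
    for a in np.linspace(0,2*np.pi,72,endpoint=False):
        prof=[int(g[int(round(s[0]+k*np.sin(a))),int(round(s[1]+k*np.cos(a)))]) for k in range(0,r+8)]
        d=np.diff(prof); k=int(np.argmax(d[r-14 if r>20 else 5:]))+(r-14 if r>20 else 5)
        if d[k]>25: pts.append(onz(c,(s[0]+(k+.5)*np.sin(a),s[1]+(k+.5)*np.cos(a)),50)[:2])
    P=np.array(pts); 
    for _ in range(4):
        A=np.c_[2*P,np.ones(len(P))]; x=np.linalg.lstsq(A,(P**2).sum(1),rcond=None)[0]; R=np.sqrt(x[2]+x[0]**2+x[1]**2)
        e=abs(np.hypot(*(P-x[:2]).T)-R); P=P[e<max(1.0,2*np.median(e))]
    print(s,x[:2].round(1),'R',R.round(1),len(P),np.median(e).round(2))
o=c['o']['tool_pos']
for r in trace('ball_large','wrist')[:1]:
    (u,v),rad=cv2.minEnclosingCircle(np.argwhere(r['mask'])[:,::-1].astype(np.float32)); print('mask',r['p'],u,v,rad)
for z in (0,-5,-8): print(z,(onz(c,(240,257),o[2]+z)-o).round(1))
E
```

```text
[124 130 237 236 250 249 250 250 235 142 126 124 125 124 125 125 127 125
 128 126 121 218 241 248 248 245 247 125 118 115]
[ 89  92 128 171 179 183 187 188 162 149 150 145  90  86  88  90  89  83
 103 141 155 154 155 156 152 150 123  86  89  87]
(140, 260) [ 485.4 -241.4] R 17.9 52 0.3
(183, 261) [ 487.7 -283.6] R 16.2 20 0.47
mask 0.6 256.5 243.0 27.409038543701172
0 [-0.6  4.4  0. ]
-5 [-0.8  1.7 -5. ]
-8 [-1.   0.1 -8. ]
```

The large bore fits at (485.4, −241.4) with R 17.9, which checks against the 18 mm given. The held ball sits on the TCP line. Lowering it in.

>>> play_rows:
  rows:
    - [[0.1, 0.7, -0.5], [0, 0, 0]]
    - [[0.11, 0.7, -1], [0, 0, 0]]
    - [[0, 0, -1], [0, 0, 0]]
    - [[0, 0, -0.8], [0, 0, 0]]
    - [[0, 0, -0.4], [0, 0, 0]]
    - [[0, 0, -0.2], [0, 0, 0]]
    - [[0, 0, -0.22], [0, 0, 0]]
    - [[0, 0, 0], [0, 0, 0]]
    - [[0, 0, 0], [0, 0, 0]]

```text
time: 11.6
tool_pos: [485.7, -242.3, 66.1]
tcp_rot: [3.141, 0.0, 1.479]
contact_force: [0.2, 0.5, -3.3]
grip_width: 30.3
finger_force: 30.0
```

>>> play_rows:
  rows:
    - [[0, 0, 0], [0, 0, 0]]
    - [[0, 0, 0], [0, 0, 0]]
    - [[0, 0, 0], [0, 0, 0]]
    - [[0, 0, 0.5], [0, 0, 0]]
    - [[0, 0, 0.8], [0, 0, 0]]
    - [[0, -0.3, 1], [0, 0, 0]]
    - [[0, -0.6, 1], [0, 0, 0]]
    - [[0, -1, 0.82], [0, 0, 0]]
    - [[0, 0, 0], [0, 0, 0]]
    - [[0, 0, 0], [0, 0, 0]]
  hand: 0.1

```text
time: 12.85
tool_pos: [485.0, -298.3, 188.9]
tcp_rot: [-3.141, -0.001, 1.479]
contact_force: [-0.6, -0.2, 0.2]
grip_width: 50.8
finger_force: 0.0
```

```bash
cat >> seg.py <<'E'
def circ(c,s,r0,r1,z,bright_out=True,n=72):
    g=cv2.GaussianBlur(cv2.cvtColor(c['frame'],cv2.COLOR_RGB2GRAY),(3,3),0).astype(np.float32); pts=[]
    for a in np.linspace(0,2*np.pi,n,endpoint=False):
        k=np.arange(r0,r1,.5); v=cv2.remap(g,(s[1]+k*np.cos(a)).astype(np.float32)[None],(s[0]+k*np.sin(a)).astype(np.float32)[None],cv2.INTER_LINEAR)[0]
        d=np.diff(v)*(1 if bright_out else -1); i=int(np.argmax(d))
        if d[i]>6: pts.append(onz(c,(s[0]+(k[i]+.25)*np.sin(a),s[1]+(k[i]+.25)*np.cos(a)),z)[:2])
    P=np.array(pts)
    for _ in range(6):
        x=np.linalg.lstsq(np.c_[2*P,np.ones(len(P))],(P**2).sum(1),rcond=None)[0]; R=np.sqrt(x[2]+x[0]**2+x[1]**2)
        e=abs(np.hypot(*(P-x[:2]).T)-R); P=P[e<max(.8,2*np.median(e))]
    return x[:2].round(1),round(float(R),1),len(P)
E
python3 - <<'E'
from seg import *
st(); c=wrist(); save(c,'w4.png')
cx=lambda X: (lambda p: (p[0][0][0][::-1]))(cv2.projectPoints(np.array([X],float),c['rvec'],c['tvec'],K(c),None)[0:1])
for X,r in (((480.9,-289.2,50),12),((476.4,-337,50),15),((485.4,-241.4,50),18)):
    s=cx(X); f=K(c)[0,0]/ (np.linalg.norm(ray(c,s)[0]-X)); print(np.round(s,1),circ(c,s,.6*r*f,1.35*r*f,50))
print([(round(x['p'],2),x['at'],onz(c,x['at'],46)) for x in spot_in('ball_large','wrist')[:2]])
E
```

```text
t 12.85 pos [ 485.  -298.3  188.9] rot [-3.141e+00 -1.000e-03  1.479e+00] F [-0.6 -0.2  0.2] w 50.8
[172.4 253.1] (array([ 481.3, -289.3]), 12.3, 60)
[214.9 253.1] (array([ 477.6, -337.4]), 15.1, 70)
[125.5 253. ] (array([ 484.9, -241.5]), 18.1, 71)
[(0.63, [124.9, 250.2], array([ 482.52388844, -240.8827662 ,   46.        ]))]
```

View pics/w4.png

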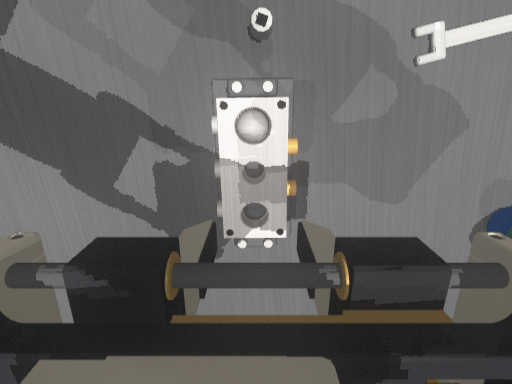

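The large ball is seated in its bore at (126, 253). The other bores fit at (481.3, −289.3) with R 12.3 and (477.6, −337.4) with R 15.1, both the right sizes. Next is the medium ball.

>>> play_rows:
  rows:
    - [[0.14, 1, 0], [0, 0, 0]]
    - [[0.14, 1, 0], [0, 0, 0]]
    - [[0.14, 1, -0.3], [0, 0, 0]]
    - [[0.14, 1, -0.3], [0, 0, 0]]
    - [[0.14, 1, -0.3], [0, 0, 0]]
    - [[0.14, 1, -0.3], [0, 0, 0]]
    - [[0.15, 1, -0.3], [0, 0, 0]]
    - [[0.15, 1, -0.3], [0, 0, 0]]
    - [[0, 0.03, -1], [0, 0, 0]]
    - [[0, 0, -1], [0, 0, 0]]
    - [[0, 0, -0.5], [0, 0, 0]]
    - [[0, 0, 0], [0, 0, 0]]

```text
time: 14.45
tool_pos: [518.9, -57.7, 59.2]
tcp_rot: [-3.139, -0.0, 1.48]
contact_force: [0.8, -0.4, -0.0]
grip_width: 50.4
finger_force: 0.0
```

```bash
python3 - <<'E'
from seg import *
st(); c=wrist(); save(c,'w5.png')
for n,z in dict(ball_medium=25.5,ball_small=22).items():
    for f in (trace,pinpoint):
        print(n,[(round(x['p'],2),np.round(x['at'],1).tolist(),onz(c,x['at'],z).round(1)[:2].tolist()) for x in f(n,'wrist')[:1]])
E
```

```text
t 14.45 pos [518.9 -57.7  59.2] rot [-3.139 -0.     1.48 ] F [ 0.8 -0.4 -0. ] w 50.4
ball_medium [(0.63, [225.5, 260.9], [520.3, -60.3])]
ball_medium [(0.93, [225.4, 260.4], [520.0, -60.2])]
ball_small [(0.76, [77.1, 258.1], [527.0, 36.3])]
ball_small []
```

>>> play_rows:
  rows:
    - [[0, -0.03, -0.5], [0, 0, 0]]
    - [[0, 0, -0.47], [0, 0, 0]]
    - [[0, 0, 0], [0, 0, 0]]
    - [[0, 0, 0], [0, 0, 0]]

```text
time: 15.2
tool_pos: [519.5, -59.0, 30.8]
tcp_rot: [-3.141, -0.0, 1.479]
contact_force: [-1.1, 0.1, 0.2]
grip_width: 50.6
finger_force: 0.0
```

>>> play_rows:
  rows:
    - [[0, 0, 0], [0, 0, 0]]
    - [[0, 0, 0], [0, 0, 0]]
    - [[0, 0, 0], [0, 0, 0]]
    - [[0, 0, 0], [0, 0, 0]]
    - [[0, 0, 0.3], [0, 0, 0]]
    - [[0, 0, 0.7], [0, 0, 0]]
    - [[0, 0, 1], [0, 0, 0]]
    - [[0, -0.5, 1], [0, 0, 0]]
    - [[-0.15, -1, 1], [0, 0, 0]]
    - [[-0.15, -1, 1], [0, 0, 0]]
    - [[-0.15, -1, 0], [0, 0, 0]]
    - [[-0.15, -1, 0], [0, 0, 0]]
  hand: -1

```text
time: 16.7
tool_pos: [501.2, -194.9, 181.9]
tcp_rot: [3.141, 0.0, 1.479]
contact_force: [0.2, 1.0, -0.7]
grip_width: 23.9
finger_force: 30.0
```

```bash
python3 - <<'E'
from seg import *
st(); c=wrist(); save(c,'w6.png'); o=c['o']['tool_pos']
for f in (spot_in,pinpoint):
  for x in f('ball_medium','wrist')[:1]:
    print(x['p'],x['at'],[(onz(c,x['at'],o[2]+z)-o).round(1).tolist() for z in (0,-5,-8)])
cv2.imwrite('pics/w6c.png',cv2.resize(c['frame'][190:290,180:330,::-1],None,fx=4,fy=4))
E
```

```text
t 16.7 pos [ 501.2 -194.9  181.9] rot [3.141 0.    1.479] F [ 0.2  1.  -0.7] w 23.9
0.71 [242.7, 257.6] [[-0.4, 2.6, 0.0], [-0.6, -0.1, -5.0], [-0.8, -1.8, -8.0]]
0.66 [241.6, 255.5] [[-1.6, 3.4, 0.0], [-1.8, 0.7, -5.0], [-2.0, -0.9, -8.0]]
```

View pics/w6c.png

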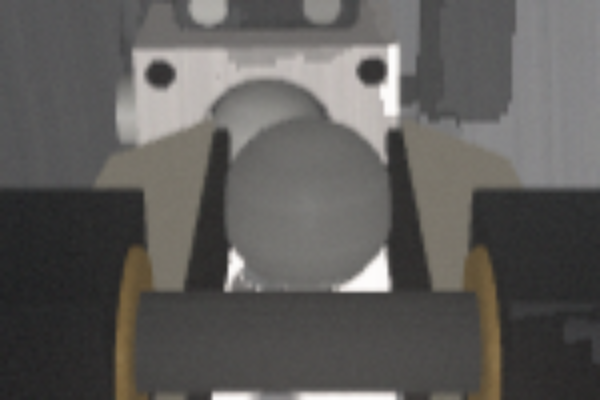

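The medium ball is held firmly with its centre on the TCP line; the seated large ball shows behind it. On to the medium bore.

>>> play_rows:
  rows:
    - [[-0.16, -1, 0], [0, 0, 0]]
    - [[-0.16, -1, 0], [0, 0, 0]]
    - [[-0.16, -1, 0], [0, 0, 0]]
    - [[-0.16, -1, -0.3], [0, 0, 0]]
    - [[-0.15, -0.78, -0.8], [0, 0, 0]]
    - [[0, 0, -1], [0, 0, 0]]
    - [[0, 0, -0.8], [0, 0, 0]]
    - [[0, 0, -0.5], [0, 0, 0]]
    - [[0, 0, -0.25], [0, 0, 0]]
    - [[0, 0, -0.2], [0, 0, 0]]
    - [[0, 0, 0], [0, 0, 0]]
    - [[0, 0, 0], [0, 0, 0]]

```text
time: 18.35
tool_pos: [478.3, -337.7, 66.2]
tcp_rot: [3.141, 0.001, 1.479]
contact_force: [0.1, -0.3, -1.2]
grip_width: 24.2
finger_force: 30.0
```

>>> play_rows:
  rows:
    - [[0, 0, 0], [0, 0, 0]]
    - [[0, 0, 0], [0, 0, 0]]
    - [[0, 0, 0], [0, 0, 0]]
    - [[0, 0, 0.5], [0, 0, 0]]
    - [[0, 0, 0.8], [0, 0, 0]]
    - [[0, 0.3, 1], [0, 0, 0]]
    - [[0, 0.7, 1], [0, 0, 0]]
    - [[0, 0, 0.55], [0, 0, 0]]
    - [[0, 0, 0], [0, 0, 0]]
  hand: 0.1

```text
time: 19.48
tool_pos: [478.7, -307.9, 183.4]
tcp_rot: [3.138, 0.003, 1.48]
contact_force: [-0.1, -0.9, 0.7]
grip_width: 50.4
finger_force: 0.0
```

```bash
python3 - <<'E'
from seg import *
st(); c=wrist(); save(c,'w7.png')
for n,z in (('ball_large',46),('ball_medium',43),('bore_small',50)):
    print(n,[(round(x['p'],2),np.round(x['at'],1).tolist(),onz(c,x['at'],z).round(1)[:2].tolist()) for x in pinpoint(n,'wrist')[:2]])
E
```

```text
t 19.48 pos [ 478.7 -307.9  183.4] rot [3.138e+00 3.000e-03 1.480e+00] F [-0.1 -0.9  0.7] w 50.4
ball_large [(0.81, [115.0, 253.9], [481.4, -241.4])]
ball_medium [(0.6, [208.1, 259.2], [478.0, -340.4])]
bore_small [(0.59, [165.2, 259.7], [482.7, -291.0])]
```

>>> play_rows:
  rows:
    - [[0.14, 0.96, 0], [0, 0, 0]]
    - [[0.14, 0.96, 0], [0, 0, 0]]
    - [[0.14, 0.96, 0], [0, 0, 0]]
    - [[0.14, 0.96, 0], [0, 0, 0]]
    - [[0.14, 0.96, 0], [0, 0, 0]]
    - [[0.14, 0.96, 0], [0, 0, 0]]
    - [[0.14, 0.96, -0.4], [0, 0, 0]]
    - [[0.14, 0.96, -0.4], [0, 0, 0]]
    - [[0.14, 0.96, -0.4], [0, 0, 0]]
    - [[0.14, 0.96, -0.4], [0, 0, 0]]
    - [[0.14, 0.96, -0.4], [0, 0, 0]]
    - [[0.14, 0.93, -0.4], [0, 0, 0]]

```text
time: 21.18
tool_pos: [528.1, 38.0, 107.8]
tcp_rot: [-3.14, 0.0, 1.479]
contact_force: [-0.0, -0.4, 0.7]
grip_width: 50.3
finger_force: 0.0
```

>>> play_rows:
  rows:
    - [[0, 0, -1], [0, 0, 0]]
    - [[0, 0, -0.7], [0, 0, 0]]
    - [[0, 0, 0], [0, 0, 0]]
    - [[0, 0, 0], [0, 0, 0]]

```text
time: 21.68
tool_pos: [528.6, 37.1, 58.4]
tcp_rot: [3.141, 0.0, 1.479]
contact_force: [0.7, -0.2, 0.7]
grip_width: 50.4
finger_force: 0.0
```

```bash
python3 - <<'E'
from seg import *
st(); c=wrist(); save(c,'w8.png')
for f in (trace,pinpoint,spot_in):
        print([(round(x['p'],2),np.round(x['at'],1).tolist(),onz(c,x['at'],22).round(1)[:2].tolist()) for x in f('ball_small','wrist')[:1]])
st()
E
```

```text
t 21.68 pos [528.6  37.1  58.4] rot [3.141 0.    1.479] F [ 0.7 -0.2  0.7] w 50.4
[(0.85, [221.5, 255.3], [526.5, 36.6])]
[(0.63, [220.1, 254.1], [525.7, 37.8])]
[(0.86, [221.6, 256.1], [527.0, 36.5])]
t 21.88 pos [528.8  37.1  58.9] rot [ 3.14  -0.     1.479] F [-0.2  1.2 -0.5] w 50.3
```

>>> play_rows:
  rows:
    - [[-0.02, 0, -0.5], [0, 0, 0]]
    - [[0, 0, -0.3], [0, 0, 0]]
    - [[0, 0, -0.15], [0, 0, 0]]
    - [[0, 0, 0], [0, 0, 0]]
    - [[0, 0, 0], [0, 0, 0]]

```text
time: 22.5
tool_pos: [527.9, 37.2, 29.6]
tcp_rot: [3.141, 0.0, 1.479]
contact_force: [-0.1, 0.3, 0.0]
grip_width: 50.6
finger_force: 0.0
```

>>> play_rows:
  rows:
    - [[0, 0, 0], [0, 0, 0]]
    - [[0, 0, 0], [0, 0, 0]]
    - [[0, 0, 0], [0, 0, 0]]
    - [[0, 0, 0], [0, 0, 0]]
    - [[0, 0, 0], [0, 0, 0]]
    - [[0, 0, 0.3], [0, 0, 0]]
    - [[0, 0, 0.7], [0, 0, 0]]
    - [[0, 0, 1], [0, 0, 0]]
    - [[0, 0, 1], [0, 0, 0]]
    - [[0, -0.5, 1], [0, 0, 0]]
    - [[-0.14, -1, 1], [0, 0, 0]]
    - [[-0.14, -1, 0], [0, 0, 0]]
  hand: -1

```text
time: 24.0
tool_pos: [519.9, -38.5, 182.2]
tcp_rot: [3.138, 0.001, 1.48]
contact_force: [0.3, -0.0, -1.2]
grip_width: 17.9
finger_force: 30.0
```

```bash
python3 - <<'E'
from seg import *
st(); c=wrist(); save(c,'w9.png'); o=c['o']['tool_pos']
for f in (spot_in,pinpoint):
  for x in f('ball_small','wrist')[:1]:
    print(x['p'],x['at'],[(onz(c,x['at'],o[2]+z)-o).round(1).tolist() for z in (0,-5,-8)])
E
```

```text
t 24.0 pos [519.9 -38.5 182.2] rot [3.138e+00 1.000e-03 1.480e+00] F [ 0.3 -0.  -1.2] w 17.9
0.71 [243.2, 256.1] [[-1.3, 2.4, 0.0], [-1.5, -0.4, -5.0], [-1.7, -2.0, -8.0]]
0.66 [241.4, 254.4] [[-2.2, 3.6, 0.0], [-2.4, 0.9, -5.0], [-2.6, -0.7, -8.0]]
```

View pics/w9.png

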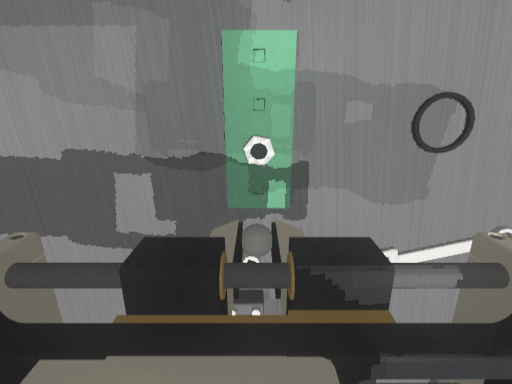

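The small ball is held and the nut is untouched at (150, 259). Now to the small bore.

>>> play_rows:
  rows:
    - [[-0.15, -1, 0], [0, 0, 0]]
    - [[-0.15, -1, 0], [0, 0, 0]]
    - [[-0.15, -1, 0], [0, 0, 0]]
    - [[-0.15, -1, 0], [0, 0, 0]]
    - [[-0.15, -1, 0], [0, 0, 0]]
    - [[-0.15, -1, 0], [0, 0, 0]]
    - [[-0.15, -1, 0], [0, 0, 0]]
    - [[-0.15, -1, -0.3], [0, 0, 0]]
    - [[-0.05, -0.37, -0.7], [0, 0, 0]]
    - [[0, 0, -0.8], [0, 0, 0]]
    - [[0, 0, -0.7], [0, 0, 0]]
    - [[0, 0, -0.3], [0, 0, 0]]

```text
time: 25.65
tool_pos: [481.5, -287.4, 94.1]
tcp_rot: [-3.139, -0.002, 1.48]
contact_force: [0.1, -0.1, -0.3]
grip_width: 18.0
finger_force: 30.0
```

>>> play_rows:
  rows:
    - [[0, 0, -0.4], [0, 0, 0]]
    - [[0, 0, -0.3], [0, 0, 0]]
    - [[0, 0, -0.2], [0, 0, 0]]
    - [[0, 0, -0.12], [0, 0, 0]]
    - [[0, 0, 0], [0, 0, 0]]
    - [[0, 0, 0], [0, 0, 0]]

```text
time: 26.4
tool_pos: [482.0, -289.0, 65.2]
tcp_rot: [3.141, 0.0, 1.479]
contact_force: [-0.0, 0.3, 0.2]
grip_width: 18.4
finger_force: 30.0
```

>>> play_rows:
  rows:
    - [[0, 0, 0], [0, 0, 0]]
    - [[0, 0, 0], [0, 0, 0]]
    - [[0, 0, 0], [0, 0, 0]]
    - [[0, 0, 0.5], [0, 0, 0]]
    - [[0, 0, 0.8], [0, 0, 0]]
    - [[0, 0, 1], [0, 0, 0]]
    - [[0, 0, 1], [0, 0, 0]]
    - [[0, 0, 0.5], [0, 0, 0]]
    - [[0, 0, 0], [0, 0, 0]]
  hand: 0

```text
time: 27.52
tool_pos: [482.3, -289.1, 180.1]
tcp_rot: [3.139, 0.001, 1.479]
contact_force: [-0.6, 0.3, 0.6]
grip_width: 46.1
finger_force: 0.0
```

```bash
python3 - <<'E'
from seg import *
st(); c=wrist(); cv2.imwrite('pics/w10.png',cv2.resize(c['frame'][60:250,180:340,::-1],None,fx=3,fy=3))
E
```

```text
t 27.52 pos [ 482.3 -289.1  180.1] rot [3.139e+00 1.000e-03 1.479e+00] F [-0.6  0.3  0.6] w 46.1
```

View pics/w10.png

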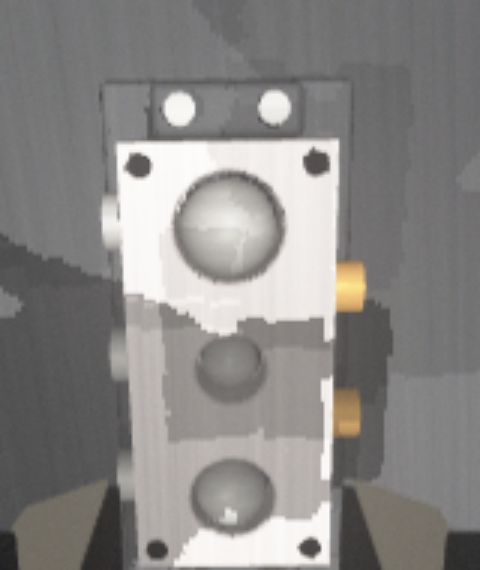

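All three balls sit in their bores, top to bottom: large, small, medium. Moving on to look at the control box, with the fingers shut.

>>> play_rows:
  rows:
    - [[0.14, 1, 0.1], [0, 0, 0]]
    - [[0.14, 1, 0.1], [0, 0, 0]]
    - [[0.14, 1, 0.1], [0, 0, 0]]
    - [[0.14, 1, 0.1], [0, 0, 0]]
    - [[0.14, 1, 0.1], [0, 0, 0]]
    - [[0.14, 1, 0.1], [0, 0, 0]]
    - [[0.14, 1, 0.1], [0, 0, 0]]
    - [[0.14, 1, 0.1], [0, 0, 0]]
    - [[0.14, 1, 0.1], [0, 0, 0]]
    - [[0.14, 1, 0.1], [0, 0, 0]]
    - [[0.14, 1, 0.1], [0, 0, 0]]
    - [[0.14, 1, 0.1], [0, 0, 0]]
  hand: -1

```text
time: 29.08
tool_pos: [531.6, 72.1, 213.4]
tcp_rot: [-3.139, 0.0, 1.479]
contact_force: [0.4, -0.0, -0.7]
grip_width: 0.7
finger_force: 0.0
```

>>> play_rows:
  rows:
    - [[0.14, 1, 0.1], [0, 0, 0]]
    - [[0.14, 1, 0.1], [0, 0, 0]]
    - [[0.14, 1, 0], [0, 0, 0]]
    - [[0.14, 1, 0], [0, 0, 0]]
    - [[0.14, 1, 0], [0, 0, 0]]
    - [[0.12, 1, 0], [0, 0, 0]]
    - [[0, 0, 0], [0, 0, 0]]
    - [[0, 0, 0], [0, 0, 0]]

```text
time: 30.08
tool_pos: [556.4, 250.6, 219.7]
tcp_rot: [-3.14, 0.001, 1.479]
contact_force: [0.7, -0.1, 0.3]
grip_width: 0.5
finger_force: 0.0
```

```bash
python3 - <<'E'
from seg import *
st(); c=wrist(); save(c,'w11.png')
for n,r in (('key_clamp_top',21),('key_stop_top',15),('key_start_top',10)):
    for x in pinpoint(n,'wrist')[:2]:
        X=onz(c,x['at'],67); f=K(c)[0,0]/np.linalg.norm(ray(c,x['at'])[0]-X)
        try: q=circ(c,x['at'],.6*r*f,1.35*r*f,67,False)
        except Exception as e: q=e
        print(n,round(x['p'],2),np.round(x['at'],1),X.round(1)[:2],q)
E
```

```text
t 30.07 pos [556.4 250.6 219.7] rot [-3.140e+00  1.000e-03  1.479e+00] F [ 0.7 -0.1  0.3] w 0.5
key_clamp_top 0.66 [ 96.7 255.7] [561.6 334.1] (array([560.8, 333. ]), 20.3, 72)
key_stop_top 0.74 [153.3 256.3] [557.  276.6] (array([557. , 278.6]), 14.4, 70)
key_start_top 0.62 [199.1 256.4] [552.3 224.6] (array([553.6, 225.1]), 10.4, 52)
key_start_top 0.41 [ 96.7 253.9] [559.8 334.3] axis 1 is out of bounds for array of dimension 1
```

View pics/w11.png

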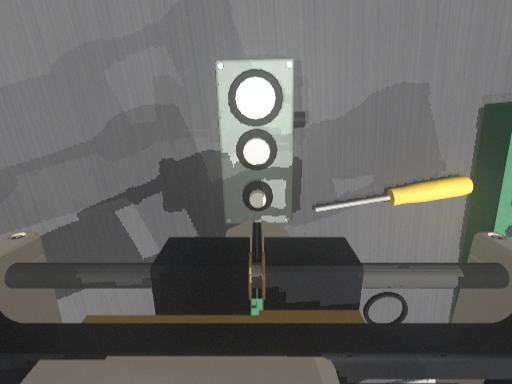

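The box view shows the clamp key at (97, 256), stop at (152, 256) and start at (197, 257). The fitted radii of 20.3, 14.4 and 10.4 mm and spacing of about 54 mm agree with the data. Pressing clamp.

>>> play_rows:
  rows:
    - [[0.05, 0.9, 0], [0, 0, 0]]
    - [[0.05, 0.9, 0], [0, 0, 0]]
    - [[0.05, 0.93, -0.8], [0, 0, 0]]
    - [[0, 0, -1], [0, 0, 0]]
    - [[0, 0, -1], [0, 0, 0]]
    - [[0, 0, -0.9], [0, 0, 0]]
    - [[0, 0, -0.6], [0, 0, 0]]
    - [[0, 0, 0], [0, 0, 0]]
    - [[0, 0, 0], [0, 0, 0]]

```text
time: 31.4
tool_pos: [562.1, 333.2, 93.2]
tcp_rot: [3.14, -0.001, 1.479]
contact_force: [0.3, -0.5, 0.6]
grip_width: 0.0
finger_force: 0.0
```

>>> play_rows:
  rows:
    - [[0, 0, -0.15], [0, 0, 0]]
    - [[0, 0, -0.15], [0, 0, 0]]
    - [[0, 0, -0.1], [0, 0, 0]]
    - [[0, 0, -0.1], [0, 0, 0]]
    - [[0, 0, 0], [0, 0, 0]]
    - [[0, 0, 0], [0, 0, 0]]

```text
time: 32.15
tool_pos: [561.4, 333.1, 77.3]
tcp_rot: [3.141, -0.0, 1.479]
contact_force: [-2.3, -0.8, 3.5]
grip_width: 0.1
finger_force: 1.8
```

>>> play_rows:
  rows:
    - [[0, 0, -0.05], [0, 0, 0]]
    - [[0, 0, -0.05], [0, 0, 0]]
    - [[0, 0, 0], [0, 0, 0]]
    - [[0, 0, 0], [0, 0, 0]]

```text
time: 32.65
tool_pos: [561.4, 333.1, 75.2]
tcp_rot: [3.141, -0.0, 1.479]
contact_force: [-3.8, -2.0, 10.8]
grip_width: 0.8
finger_force: 5.5
```

>>> play_rows:
  rows:
    - [[0, 0, -0.04], [0, 0, 0]]
    - [[0, 0, 0], [0, 0, 0]]
    - [[0, 0, 0], [0, 0, 0]]

```text
time: 33.02
tool_pos: [561.5, 333.2, 75.1]
tcp_rot: [3.14, -0.001, 1.48]
contact_force: [-6.0, -3.3, 17.3]
grip_width: 0.5
finger_force: 8.5
```

The clamp key is at its stop: the force rose to 17 N with z stalled at 75. Lifting off and going to the start key.

>>> play_rows:
  rows:
    - [[0, 0, 0.4], [0, 0, 0]]
    - [[0, 0, 1], [0, 0, 0]]
    - [[0, 0, 0.6], [0, 0, 0]]
    - [[0, 0, 0], [0, 0, 0]]
    - [[-0.06, -0.9, 0], [0, 0, 0]]
    - [[-0.07, -0.9, 0], [0, 0, 0]]
    - [[-0.07, -0.9, 0], [0, 0, 0]]
    - [[-0.06, -0.93, 0], [0, 0, 0]]
    - [[0, 0, -0.7], [0, 0, 0]]
    - [[0, 0, -0.6], [0, 0, 0]]
    - [[0, 0, 0], [0, 0, 0]]
    - [[0, 0, 0], [0, 0, 0]]

```text
time: 34.52
tool_pos: [553.6, 224.2, 93.7]
tcp_rot: [-3.141, 0.0, 1.479]
contact_force: [-0.1, -0.8, -0.5]
grip_width: 0.7
finger_force: 0.0
```

```bash
python3 - <<'E'
from seg import *
st(); c=wrist(); save(c,'w12.png')
for n,r in (('key_stop_top',15),('key_start_top',10)):
    for x in pinpoint(n,'wrist')[:1]: print(n,round(x['p'],2),np.round(x['at'],1),onz(c,x['at'],67).round(1)[:2])
E
```

```text
t 34.52 pos [553.6 224.2  93.7] rot [-3.141  0.     1.479] F [-0.1 -0.8 -0.5] w 0.7
key_stop_top 0.73 [142.8 255.1] [556.5 280.3]
key_start_top 0.71 [228.2 257.2] [552.6 223.2]
```

>>> play_rows:
  rows:
    - [[0, 0, -0.2], [0, 0, 0]]
    - [[0, 0, -0.15], [0, 0, 0]]
    - [[0, 0, -0.1], [0, 0, 0]]
    - [[0, 0, -0.1], [0, 0, 0]]
    - [[0, 0, -0.06], [0, 0, 0]]
    - [[0, 0, -0.04], [0, 0, 0]]
    - [[0, 0, 0], [0, 0, 0]]
    - [[0, 0, 0], [0, 0, 0]]

```text
time: 35.67
tool_pos: [553.4, 224.1, 75.2]
tcp_rot: [3.141, 0.0, 1.479]
contact_force: [-4.9, -2.0, 9.0]
grip_width: 0.6
finger_force: 4.7
```

>>> play_rows:
  rows:
    - [[0, 0, -0.05], [0, 0, 0]]
    - [[0, 0, 0], [0, 0, 0]]
    - [[0, 0, 0], [0, 0, 0]]

```text
time: 36.05
tool_pos: [553.4, 224.2, 75.0]
tcp_rot: [3.141, -0.0, 1.479]
contact_force: [-8.3, -2.3, 18.3]
grip_width: 0.2
finger_force: 9.2
```

Fully down again, with the same stall. Releasing and retreating.

>>> play_rows:
  rows:
    - [[0, 0, 0.4], [0, 0, 0]]
    - [[0, 0, 1], [0, 0, 0]]
    - [[0, 0, 1], [0, 0, 0]]
    - [[0, 0, 1], [0, 0, 0]]
    - [[0, 0, 1], [0, 0, 0]]
    - [[0, 0, 0], [0, 0, 0]]
    - [[0, 0, 0], [0, 0, 0]]

```text
time: 36.92
tool_pos: [553.2, 224.0, 203.7]
tcp_rot: [-3.14, 0.0, 1.479]
contact_force: [-0.7, -0.4, -0.4]
grip_width: 0.4
finger_force: 0.0
```

```bash
python3 - <<'E'
from seg import *
st(); c=capture('top'); w=wrist()
for n,z in (('ball_large',46),('ball_small',40),('ball_medium',43),('nut',14)): print(n,[(round(x['p'],2),onz(c,x['at'],z).round(0)[:2]) for x in pinpoint(n,'top')[:2]])
bot.close_job()
E
```

```text
t 36.92 pos [553.2 224.  203.7] rot [-3.14   0.     1.479] F [-0.7 -0.4 -0.4] w 0.4
ball_large [(0.39, array([ 486., -237.]))]
ball_small [(0.56, array([561., 227.])), (0.51, array([ 480., -284.]))]
ball_medium [(0.5, array([ 480., -330.]))]
nut [(0.5, array([527.,  -5.]))]
the job is handed in; nothing more can be done
```

All three balls are in their matching bores, the clamp key and then the start key were each pressed fully down and released, and the job was handed in at about 37 s (judge's verdict not shown).

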